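# Turn the slicer's blade plate over to its julienne side

### The job

The next batch has to be cut into julienne sticks: draw the slicer's red lock open, lift the blade plate out of its sloping bed, turn it over so that the green toothed face lies upward, and slide it back fully home under the steel landing deck. Then push the red lock fully shut over the plate again and let go. Leave the bowls, cup, pepper mill, peeler, brush and cleaver where they are.

Things in the scene. Friction and masses are not known exactly. Their poses are not given: they have to be found in the camera images.
- slicer_bed: Steel bed of a slicer, fixed to the worktop, sloping down away from the robot at 48 degrees. Origin: centre of the plate's 150 x 90 mm body when fully home, 122 mm above the worktop. x points down the slope, y across to the left, z square out of the bed. An end stop at x = +75 mm meets the plate's lower end. Between its two ledges the bed is open but for two cross bars below z = -10 mm.
- channel_top (a point): Upper end of the bed's channel, at x = -78 mm, on the level of the two ledges (z = -4 mm) that carry the plate's long edges 37 to 48 mm either side of the middle. Side walls make a channel 96 mm wide for the 90 mm plate; their tops are at z = +5 mm. Nothing of the bed lies above this end; the wire leg stands 57 mm either side, so the space round the plate's tab is free.
- deck_edge (a point): Middle of the upper edge of the steel landing deck over the bed's lower end, on its underside: x = +61, z = +8 mm in the bed's frame, 12 mm above the ledges. The deck spans the bed and reaches to x = +135 mm. The plate's lower end lies 14 mm under it when home, so the plate must be drawn 14 mm up the slope before it lifts out, and slid down under it again.
- blade_plate: Loose reversible plate, 0.14 kg, 8 mm thick: body 150 x 90 mm, origin at its centre; x runs along it, away from a tab 40 mm wide that reaches from x = -75 to -120 mm. +z points out of the white face (straight blade), -z out of the green face (row of steel teeth 3.5 mm proud in the middle). Starts home, white up, its axes as the bed's; turned and home, x as the bed's x, z and y reversed.
- plate_tab (a point): Middle of the plate's tab (40 mm wide), where to pinch it across its 8 mm thickness: x = -100 mm from the plate's origin, in its mid-plane. When home the whole tab stands out beyond the bed's upper end, free on both faces: pinch it with fingers pointing down along the slope (42 degrees from vertical) or up to 20 degrees askew within the plate's plane, if the wrist's half turn needs it.
- blade_lock (a joint): Sliding lock on the bed's right-hand wall (m): 0 = shut (a flat steel bolt reaches 7 mm over the plate's edge, 2 mm above it, and holds it down), 0.016 = fully open (bolt 9 mm clear of the plate, moved along the bed's -y, to the right). Starts shut. Friction of about 2 N holds it where it is left; hard stops at both ends.
- lock_knob (a point): Middle of the red knob on the lock's bolt; moves with it. The knob is 13 to 17 mm across and 37 mm tall, square out of the bed (along the bed's z); this point is 22 mm above its foot. Shut, it lies at x = 0, y = -62, z = +32 mm in the bed's frame. A push along the bed's y works it; there is room for closed fingers on both sides of it along y.
- sauce_bowl: Bystander: steel prep bowl with green filling, 128 mm across, 45 mm high; origin under its centre.
- steel_bowl: Bystander: empty steel prep bowl, 148 mm across, 52 mm high; origin under its centre.
- pepper_mill: Bystander: brown wooden pepper mill, 58 mm across, 170 mm tall; origin under its centre.
- measure_cup: Bystander: steel measuring cup with a handle, 86 mm across, 76 mm high; origin under its centre.
- peeler: Bystander: blue-handled peeler, 170 mm long, 18 mm high; origin under its middle.
- brush: Bystander: bamboo wok brush, 210 mm long, 27 mm high; origin under its middle.
- cleaver: Bystander: cleaver lying on the white cutting board, 326 mm long, 24 mm high; origin under its middle.
Not all that is in view belongs to the job. Of the things that look like the blade_plate, the larger one is meant.

How it is judged:
On the way, in this order (a step that is already met when the one before it is completed fails the run):
1. the red lock is drawn open (value of joint blade_lock above 0.011 m), for 0.1 s.
2. the blade plate is lifted out of the bed (distance between blade_plate and slicer_bed above 0.05 m), for 0.1 s.
At the end, for the whole second after the job is handed in: The blade plate lies in the slicer's bed with its green toothed face up, fully home (origin within 6 mm of the bed's, no more than 4 mm short of the end stop, flat on the ledges within 0.06 rad, in line within 0.08 rad) and at rest, and the red lock is shut over it (within 4 mm of its end) (angle between blade_plate's own z axis and vertical above 2.2 rad and x of blade_plate in the frame of slicer_bed above -0.004 m and distance between blade_plate and slicer_bed below 0.006 m and angle between the z axis of blade_plate and the z axis of slicer_bed, either way round below 0.06 rad and angle between the x axis of blade_plate and the x axis of slicer_bed, either way round below 0.08 rad and value of joint blade_lock below 0.004 m and linear speed of blade_plate below 0.01 m/s); the robot touches nothing.
It fails at once if a bowl or the measuring cup is shifted more than 3 cm (distance of any of sauce_bowl, steel_bowl, measure_cup from where it was at the start of the episode above 0.03 m).
It fails at once if the pepper mill is shifted more than 3 cm (distance of pepper_mill from where it was at the start of the episode above 0.03 m).
It fails at once if the peeler, the brush or the cleaver is shifted more than 3 cm (distance of any of peeler, brush, cleaver from where it was at the start of the episode above 0.03 m).
It also fails if it takes over 61 s, if anything falls off the work surface, if the arm or the gripper's body presses on something with over 40 N, if the wrist force passes 120 N, or if a joint passes its speed limit or range.

### The arm

A 6-joint arm with a two-finger parallel gripper is mounted at the origin on a cart in front of the work surface, level with it; the furniture and walls round the work are solid. World frame = base frame: x ahead of the robot, y to its left, z up, the work surface at z = 0. Lengths are in m, angles in rad, forces in N, time in s.
With the tool pointing down it reaches from about 0.35 to 0.775 m from the base axis. Payload 5.5 kg.
Tool frame: the origin (TCP) lies midway between the tips of the shut fingers; the grasp point (between the pads) lies 19 mm behind it; z points along the fingers, y is the line along which they close (so a half turn about z gives the same grasp; the last joint's range is limited). The gripper opens to 85 mm and grips with 20 to 120 N. Pads are 22 mm wide; open, the fingers measure 114 mm over their backs; the gripper's body (76 mm by 85 mm) begins 54 mm behind the grasp point. The pads swing forward as they close: fully open they stand 13 mm farther back than shut.
Start: joints at [-1.4, 0.313, 0.046, 1.304, 0, 1.431], TCP at [0.176, -0.547, 0.231] pointing down, gripper open.
Joint ranges: [-2.76, 2.76], [-0.86, 1.69], [-1.03, 1.26], [-2.2, 2.34], [-1.47, 1.5], [-3.14, 3.14]. Speed limits (rad/s): [2.57, 2.57, 3.14, 3.14, 3.14, 3.14].

### API

Orientations are given as a unit quaternion [w, x, y, z].
In Python, from workcell import env gives the robot as it stands. The module is installed in compiled form; this text tells all that it offers.
- The arm moves only by the tool carry_out, never from a script. Its argument "series" is a list of rows, each an object with "delta_rot": the turn, a rotation vector about the world's x, y, z normalised to -1 to 1, where 1 is 0.1 rad, a list of three; "travel": the shift along the world's x, y, z normalised to -1 to 1, where 1 is 0.025 m, a list of three; "fingers": the closure, from -1 (fully open) to 1 (shut). In form: [{"delta_rot": [ax, ay, az], "travel": [tx, ty, tz], "fingers": fingers}, ...]. A call has 1 to 5 rows; each row shifts and turns the commanded pose from where the row before left it; what a row does not reach is not made up. A row lasts 1/8 s, in which the tool goes at most 62.5 mm and 10.7 degrees, less where a joint would pass 70% of its speed; a pose out of reach is approached as far as the arm can. A call with a number of a shift or a turn outside -1 to 1 is refused whole. A call with a gripper value outside its range is refused whole. The fingers move at their own pace and stop on an object; "squeeze" is the grip in N (left out, the last holds). Time passes only in rows, so rows that do not move let the fingers close. It gives the time, the measured TCP pose, the force, the opening and the grip force at its end, in the units of the state.
- env.get_state(): the state, without advancing time (a new reading comes with each control period).
- env.read_camera(name): name is "scene" or "side" or "wrist"; returns a dict with "color" (480x640x3 uint8, red, green, blue), "fx", "fy", "cx", "cy" (pixels), "world_from_camera" (4x4, takes a point from camera to world coordinates); the wrist camera has in their place "hand_eye" (4x4, takes a point from camera to tool coordinates, whose origin is the TCP and whose axes are the flange's). Camera axes: x right, y up, looking along -z (the intrinsics and any distortion apply to the point x, -y, -z); pixel columns grow to the right and rows downward; lengths in m; the calibration is good to about 2 mm. The wrist camera is an equidistant fisheye: a pixel r from the principal point sees the ray r / f radians off the axis. A picture is of the moment at which its call begins: read the wrist's pose just before it. There is no depth.
- env.hand_in(): hands the job in; it is judged then, once.
The state is a dict: "clock": time; "joint_pos": joint angles; "qvel": joint speeds; "tau": joint torques, N m; "tcp_pos": TCP position; "orientation": TCP orientation; "wrist_force": force on the tool from outside, world axes, zero at the start; "ft_torque": the same for the moment, N m; "finger_gap": finger opening in m; "grip_force": force on a finger pad.
Only numpy, scipy, OpenCV 4.12 (cv2) and the standard library are available. Lean on these libraries where they do the work, as an engineer would, in place of code of your own. Each camera call takes 0.05 s, during which the arm holds its last target. There are 200 camera calls.

## Working session

There is one attempt and no reset: what is moved stays moved. The work goes in short steps, Python scripts to look and compute and a tool call to move; the robot and the scene stay as the last step left them, time stands still between calls to the robot, and variables do not carry over. Pictures are saved under pics/ and viewed, at most 10 in all, crops included, and the job is handed in when it is done.

Besides the shell and the picture viewer there is one more tool, called after ">>>" in YAML: its name, and indented under it one key for each argument. carry_out: Moves the arm, as the interface text tells. Its arguments: {"type":"object","properties":{"series":{"type":"array","items":{"type":"object","properties":{"delta_rot":{"type":"array","items":{"type":"number"}},"travel":{"type":"array","items":{"type":"number"}},"fingers":{"type":"number"}}}},"squeeze":{"type":"number"}},"required":["series"]}

```bash
mkdir -p pics
python3 - <<'E'
from workcell import env
import cv2,json,numpy as np
s=env.get_state(); print(s)
for n in("scene","side"):
    c=env.read_camera(n); cv2.imwrite(f"pics/{n}0.png",c["color"][...,::-1])
    print(n,c["fx"],c["fy"],c["cx"],c["cy"],np.round(c["world_from_camera"],4).tolist(),[k for k in c])
E
```

```text
{'clock': 0.0, 'joint_pos': array([-1.39954764e+00,  3.14011712e-01,  4.49940254e-02,  1.30359673e+00,
        6.54056938e-06,  1.43119626e+00]), 'qvel': array([ 5.33089737e-04,  7.26135115e-05, -5.33248840e-04,  9.09440266e-04,
       -1.70477015e-03,  3.91381788e-04]), 'tau': array([ 6.60742589e-04, -4.80626392e+01,  2.98532653e+01,  1.93888927e-02,
       -2.83114366e-05, -1.19567468e-05]), 'tcp_pos': array([ 0.17577972, -0.54694559,  0.23040859]), 'orientation': array([-9.08985220e-04,  9.87945519e-01,  1.54799306e-01, -1.11145729e-05]), 'wrist_force': array([-0.24500026, -0.41854283,  0.01494556]), 'ft_torque': array([-0.00718354,  0.00877568,  0.02133833]), 'grip_force': 0.0, 'finger_gap': 0.08548393710170996}
scene 467.76601155856304 467.76601155856304 319.72602628059417 236.41136375592546 [[-0.7633, 0.373, -0.5275, -0.217], [-0.6459, -0.4236, 0.6351, 0.9203], [0.0134, 0.8255, 0.5643, 0.9342], [0.0, 0.0, 0.0, 1.0]] ['color', 'fx', 'fy', 'cx', 'cy', 'world_from_camera']
side 594.8658273437844 594.8658273437844 319.3132744003382 236.97148561869176 [[-0.9466, 0.2095, -0.2451, 0.1056], [-0.3223, -0.5929, 0.738, 1.3301], [0.0093, 0.7775, 0.6288, 1.2758], [0.0, 0.0, 0.0, 1.0]] ['color', 'fx', 'fy', 'cx', 'cy', 'world_from_camera']
```

View pics/scene0.png

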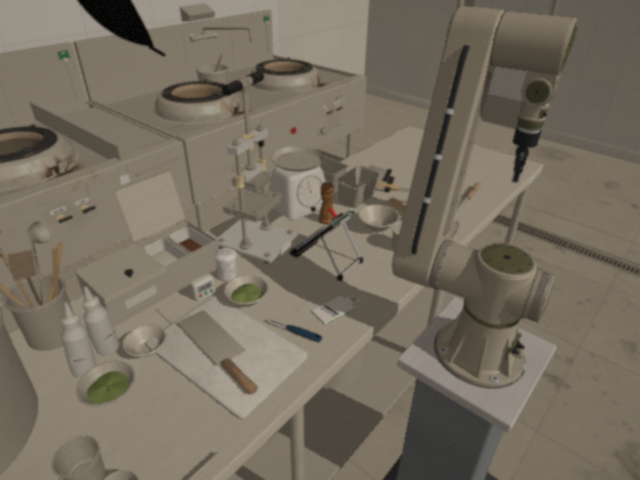

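View pics/side0.png

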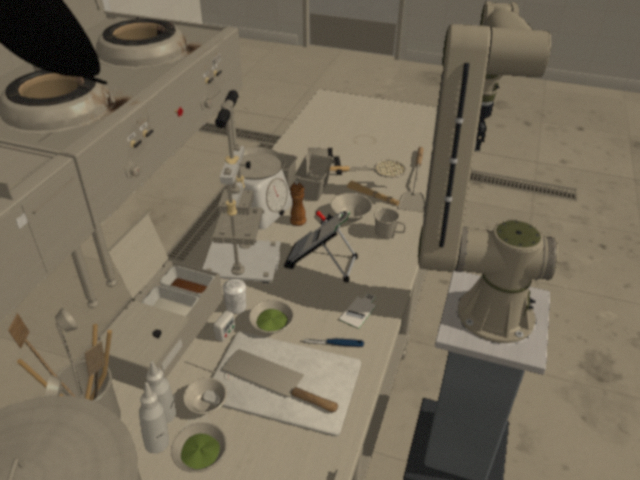

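The slicer is at about (325,240) in scene and (318,240) in side; the lock knob shows red near (332,212) in scene and (320,215) in side. The pepper mill stands just behind it. I'll enlarge both crops into one picture.

```bash
cat > h.py <<'E'
import numpy as np,cv2
from workcell import env
from scipy.spatial.transform import Rotation as R
CAM={}
def cam(n):
    if n not in CAM:
        c=env.read_camera(n); CAM[n]=c
    return CAM[n]
def ray(c,u,v):
    T=c["world_from_camera"]; d=np.array([(u-c["cx"])/c["fx"],-(v-c["cy"])/c["fy"],-1.])
    d=T[:3,:3]@d; return T[:3,3],d/np.linalg.norm(d)
def tri(rays):
    A=np.zeros((3,3));b=np.zeros(3)
    for o,d in rays:
        P=np.eye(3)-np.outer(d,d);A+=P;b+=P@o
    p=np.linalg.solve(A,b)
    return p,[np.linalg.norm((np.eye(3)-np.outer(d,d))@(p-o)) for o,d in rays]
def proj(c,p):
    T=c["world_from_camera"];q=T[:3,:3].T@(np.asarray(p)-T[:3,3])
    return c["cx"]-c["fx"]*q[0]/q[2],c["cy"]+c["fy"]*q[1]/q[2]
E
python3 - <<'E'
import cv2,numpy as np
a=cv2.imread("pics/scene0.png")[200:290,275:375];b=cv2.imread("pics/side0.png")[200:290,275:375]
f=lambda x:cv2.resize(x,None,fx=4,fy=4,interpolation=cv2.INTER_CUBIC)
cv2.imwrite("pics/z0.png",np.hstack([f(a),f(b)]))
E
```

```text
(no output)
```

View pics/z0.png

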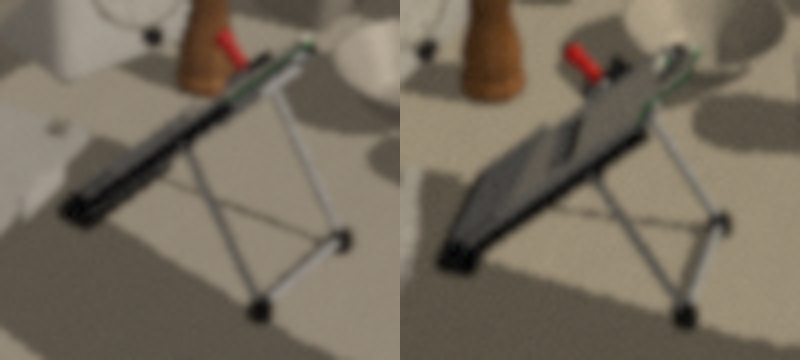

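Run:
```python
from h import *
a,b=cam("scene"),cam("side")
P=dict(knobtop=((331,209),(318.2,212.5)),knobfoot=((335.2,216.5),(325,220)),tabtip=((352,210.5),(348.5,213.7)),lowfoot=((293.7,252.5),(289.2,264.2)),legR=((360.5,260.2),(355.5,256)),legL=((340,277.5),(346.2,279)))
for k,(s,t) in P.items():
    p,e=tri([ray(a,*s),ray(b,*t)]);print(k,p.round(3),np.round(e,4))
```

```text
knobtop [ 0.585 -0.1    0.155] [0.0001 0.0001]
knobfoot [ 0.558 -0.088  0.142] [0.0011 0.0011]
tabtip [ 0.475 -0.06   0.209] [0.0026 0.0026]
lowfoot [0.64  0.021 0.022] [0.0004 0.0004]
legR [ 0.455 -0.098  0.014] [0.0005 0.0005]
legL [0.453 0.012 0.01 ] [0.0009 0.0009]
```

Triangulated: the legs stand 110 mm apart (expected 114), and the knob and tab give a bed origin of about (0.553, -0.041, 0.122) with yaw near 0. This agrees with the 122 mm given. Next I move above the bed for close wrist views.

>>> carry_out:
  series:
    - {"travel": [0.45,1,0.38],"delta_rot": [0,0,0.63],"fingers": 1}
    - {"travel": [0.45,1,0.38],"delta_rot": [0,0,0.63],"fingers": 1}
    - {"travel": [0.45,1,0.38],"delta_rot": [0,0,0.63],"fingers": 1}
    - {"travel": [0.45,1,0.38],"delta_rot": [0,0,0.63],"fingers": 1}
    - {"travel": [0.45,1,0.38],"delta_rot": [0,0,0.63],"fingers": 1}

```text
clock: 0.82
tcp_pos: [0.2325, -0.4212, 0.2792]
orientation: [-0.0, 0.951, 0.309, 0.0]
wrist_force: [0.0, 0.2, 0.1]
finger_gap: 0.0001
grip_force: 0.0
```

>>> carry_out:
  series:
    - {"travel": [0.45,1,0.38],"delta_rot": [0,0,0.63],"fingers": 1}
    - {"travel": [0.45,1,0.38],"delta_rot": [0,0,0.63],"fingers": 1}
    - {"travel": [0.45,1,0.38],"delta_rot": [0,0,0.63],"fingers": 1}
    - {"travel": [0.45,1,0.38],"delta_rot": [0,0,0.63],"fingers": 1}
    - {"travel": [0.45,1,0.38],"delta_rot": [0,0,0.63],"fingers": 1}

```text
clock: 1.45
tcp_pos: [0.2886, -0.2962, 0.3268]
orientation: [0.0, 0.891, 0.455, 0.0]
wrist_force: [-0.6, 0.3, -0.0]
finger_gap: -0.0001
grip_force: 0.0
```

>>> carry_out:
  series:
    - {"travel": [0.45,1,0.38],"delta_rot": [0,0,0.63],"fingers": 1}
    - {"travel": [0.45,1,0.38],"delta_rot": [0,0,0.63],"fingers": 1}
    - {"travel": [0.45,1,0.38],"delta_rot": [0,0,0.63],"fingers": 1}
    - {"travel": [0.45,1,0.38],"delta_rot": [0,0,0.63],"fingers": 1}
    - {"travel": [0.45,1,0.38],"delta_rot": [0,0,0.63],"fingers": 1}

```text
clock: 2.08
tcp_pos: [0.3447, -0.1712, 0.3743]
orientation: [0.0, 0.808, 0.589, 0.0]
wrist_force: [-0.6, 0.6, 0.2]
finger_gap: -0.0001
grip_force: 0.0
```

>>> carry_out:
  series:
    - {"travel": [0.45,1,0.38],"delta_rot": [0,0,0.63],"fingers": 1}
    - {"travel": [0.45,1,0.38],"delta_rot": [0,0,0.63],"fingers": 1}
    - {"travel": [0.45,1,0.38],"delta_rot": [0,0,0.63],"fingers": 1}
    - {"travel": [0.45,1,0.38],"delta_rot": [0,0,0.63],"fingers": 1}
    - {"travel": [0.45,1,0.38],"delta_rot": [0,0,0.63],"fingers": 1}

```text
clock: 2.7
tcp_pos: [0.4008, -0.0462, 0.4218]
orientation: [0.0, 0.706, 0.708, 0.0]
wrist_force: [0.4, -0.4, -0.3]
finger_gap: -0.0001
grip_force: 0.0
```

```bash
cat >> h.py <<'E'
def wsnap(name):
    s=env.get_state(); c=env.read_camera("wrist")
    T=np.eye(4);q=s["orientation"];T[:3,:3]=R.from_quat([q[1],q[2],q[3],q[0]]).as_matrix();T[:3,3]=s["tcp_pos"]
    cv2.imwrite(f"pics/{name}.png",c["color"][...,::-1])
    K=[c["fx"],c["fy"],c["cx"],c["cy"]]
    np.savez(f"pics/{name}.npz",T=T@c["hand_eye"],K=K)
    return s,c
def wray(name,u,v):
    z=np.load(f"pics/{name}.npz");fx,fy,cx,cy=z["K"]
    a=np.array([(u-cx)/fx,(v-cy)/fy]);r=np.hypot(*a)+1e-12
    d=np.array([np.sin(r)*a[0]/r,-np.sin(r)*a[1]/r,-np.cos(r)])
    return z["T"][:3,3],z["T"][:3,:3]@d
def wproj(name,p):
    z=np.load(f"pics/{name}.npz");fx,fy,cx,cy=z["K"]
    q=z["T"][:3,:3].T@(np.asarray(p)-z["T"][:3,3]);h=np.hypot(q[0],q[1]);r=np.arctan2(h,-q[2])
    return cx+fx*r*q[0]/h,cy-fy*r*q[1]/h
E
python3 - <<'E'
from h import *
s,c=wsnap("w1"); print(s["tcp_pos"],s["orientation"],s["joint_pos"],s["clock"],s["finger_gap"]);print(np.round(c["hand_eye"],3),c["fx"],c["cx"],c["cy"])
E
```

```text
[ 0.40080526 -0.04619632  0.42182364] [1.64970859e-04 7.05973052e-01 7.08238671e-01 8.82013687e-05] [-3.14366870e-01 -5.46887665e-03  1.31094435e-01  1.70698559e+00
  8.06249567e-06  1.25322539e+00] 2.7 -0.0001017121145917968
[[ 0.001  0.958  0.285  0.072]
 [ 1.    -0.001 -0.002  0.001]
 [-0.001  0.285 -0.958 -0.145]
 [ 0.     0.     0.     1.   ]] 371.64829954431775 324.1813305657913 233.10259402685932
```

View pics/w1.png

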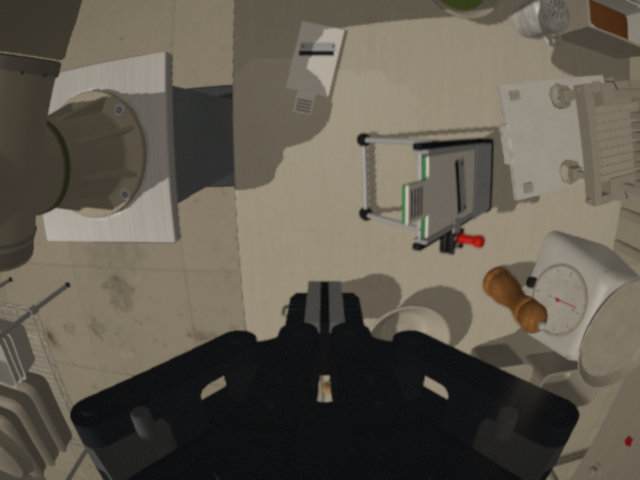

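The wrist view shows the bed at (415-492, 140-245), with the tab at (410,203), the red knob at (470,240) and the pepper mill at (515,300). I move to the staging point above the knob for a second view.

>>> carry_out:
  series:
    - {"travel": [1,-0.15,-0.7],"fingers": 1}
    - {"travel": [1,-0.15,-0.7],"fingers": 1}
    - {"travel": [1,-0.15,-0.7],"fingers": 1}
    - {"travel": [1,-0.15,-0.7],"fingers": 1}

```text
invalid input
```

>>> carry_out:
  series:
    - {"travel": [1,-0.15,-0.7],"fingers": 1}
    - {"travel": [1,-0.15,-0.7],"fingers": 1}
    - {"travel": [1,-0.15,-0.7],"fingers": 1}
    - {"fingers": 1}

```text
invalid input
```

Run:
```python
from h import *
s,c=wsnap("w2"); print(s["tcp_pos"],s["orientation"],s["joint_pos"],s["clock"])
a=cv2.imread("pics/w1.png")[120:260,345:515];b=cv2.imread("pics/w2.png")
cv2.imwrite("pics/w1z.png",cv2.resize(a,None,fx=4,fy=4,interpolation=cv2.INTER_CUBIC))
```

```text
[ 0.40180088 -0.04433158  0.42279349] [4.46412761e-04 7.04702062e-01 7.09501951e-01 1.33634783e-03] [-0.31060264 -0.00503209  0.13396153  1.70778073  0.00197573  1.25340758] 2.75
```

View pics/w1z.png

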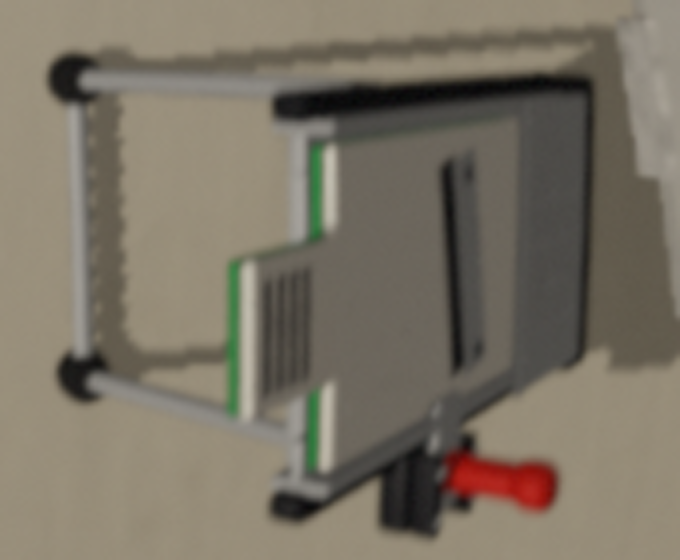

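View pics/w2.png

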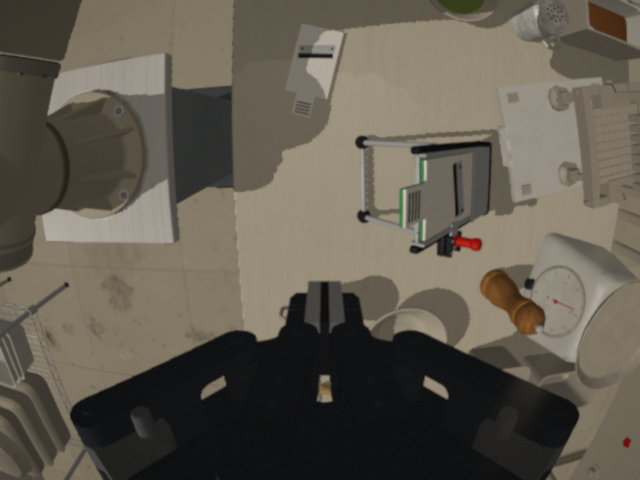

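The rows were refused because delta_rot is required, so nothing moved. The w1 enlargement is still useful for points: tab end and plate corners, knob top at (483,241). I resend the move with delta_rot included.

>>> carry_out:
  series:
    - {"travel": [1,-0.15,-0.7],"delta_rot": [0,0,0],"fingers": 1}
    - {"travel": [1,-0.15,-0.7],"delta_rot": [0,0,0],"fingers": 1}
    - {"travel": [1,-0.15,-0.7],"delta_rot": [0,0,0],"fingers": 1}
    - {"travel": [1,-0.15,-0.7],"delta_rot": [0,0,0],"fingers": 1}

```text
clock: 3.3
tcp_pos: [0.5011, -0.063, 0.3505]
orientation: [-0.0, 0.707, 0.707, -0.0]
wrist_force: [-0.5, 0.0, 0.2]
finger_gap: -0.0
grip_force: 0.0
```

>>> carry_out:
  series:
    - {"travel": [1,-0.15,-0.7],"delta_rot": [0,0,0],"fingers": 1}
    - {"travel": [1,-0.15,-0.7],"delta_rot": [0,0,0],"fingers": 1}
    - {"travel": [1,-0.15,-0.7],"delta_rot": [0,0,0],"fingers": 1}
    - {"travel": [0,0,0],"delta_rot": [0,0,0],"fingers": 1}
    - {"travel": [0,0,0],"delta_rot": [0,0,0],"fingers": 1}

```text
clock: 3.92
tcp_pos: [0.575, -0.0739, 0.2991]
orientation: [-0.0, 0.707, 0.707, -0.0]
wrist_force: [0.7, 0.3, 0.1]
finger_gap: 0.0001
grip_force: 0.0
```

Run:
```python
from h import *
s,c=wsnap("w3"); print(s["tcp_pos"],s["orientation"],s["joint_pos"],s["clock"])
```

```text
[ 0.57499305 -0.07390934  0.29910891] [-2.70824002e-04  7.07246527e-01  7.06966913e-01 -2.45118193e-04] [-2.66195153e-01  3.16693665e-01  2.15369733e-01  1.47018594e+00
 -1.56730031e-04  1.30499666e+00] 3.925
```

View pics/w3.png

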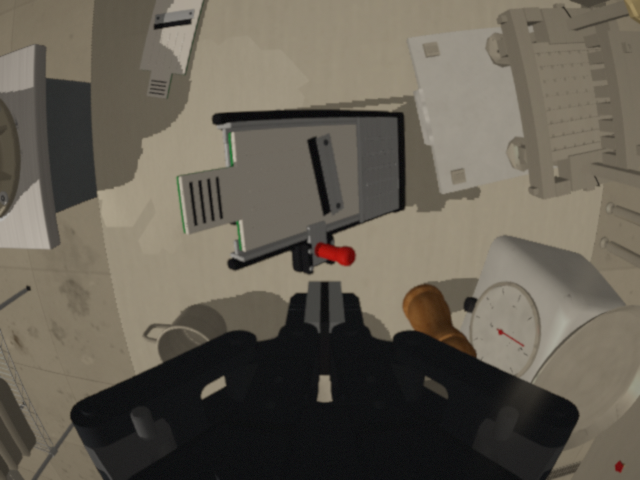

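The wrist view shows the tab end corners at (182,176) and (190,232), the body's upper corners at (235,130) and (244,252), and the knob top at (350,257). I fit the bed pose to all views.

```bash
cat > fit.py <<'E'
from h import *
from scipy.optimize import least_squares
M=dict(tl=(-.12,.02,.004),tr=(-.12,-.02,.004),bl=(-.075,.045,.004),br=(-.075,-.045,.004),kt=(0,-.062,.046))
def Rb(yaw,pitch): return R.from_euler("ZY",[yaw,pitch]).as_matrix()
W={"w3":dict(tl=(182,176),tr=(190,232),bl=(235,130),br=(244,252),kt=(350,257)),
   "w1":dict(tl=(406.5,185.5),tr=(407.2,223.7),bl=(426.5,156.5),br=(426.5,236.2),kt=(480.2,241.2))}
def res(p):
    r=[]
    for w in W:
        for k,uv in W[w].items():
            r+=list(np.array(wproj(w,p[:3]+Rb(p[3],p[4])@np.array(M[k])))-uv)
    return r
E
python3 - <<'E'
from fit import *
for k in M:
    p,e=tri([wray("w1",*W["w1"][k]),wray("w3",*W["w3"][k])]); print(k,p.round(4),np.round(e,4))
s=least_squares(res,[.553,-.041,.122,0,.838],loss="soft_l1");print(s.x.round(4),np.round(s.fun,1))
s=least_squares(lambda p:res([*p,.838]),[.553,-.041,.122,0],loss="soft_l1");print(s.x.round(4),np.round(s.fun,1))
E
```

```text
tl [ 0.4825 -0.0308  0.2126] [0.0005 0.0005]
tr [ 0.4852 -0.069   0.2136] [0.0003 0.0003]
bl [ 0.5115 -0.0035  0.1772] [0.0002 0.0002]
br [ 0.5156 -0.0922  0.1843] [0.0014 0.0014]
kt [ 0.5975 -0.1082  0.1516] [0.0011 0.0011]
[ 0.5609 -0.0469  0.1214  0.0384  0.8386] [ 0.1 -1.9 -0.8  0.7 -0.1  0.8  1.  -1.9 -0.1 -1.8  0.6 -0.2 -0.9  1.
  1.2  0.3 -1.1  1.4  0.3  0.5]
[ 0.5609 -0.0469  0.1214  0.0383] [ 0.1 -1.9 -0.9  0.7 -0.1  0.8  1.  -1.9 -0.1 -1.8  0.6 -0.2 -0.9  1.
  1.2  0.3 -1.1  1.4  0.3  0.5]
```

Fitted bed origin is (0.561, -0.047, 0.1214), yaw 0.038, pitch 48.0°, which agrees with the given height and slope. I descend left of the knob and push it to the right.

>>> carry_out:
  series:
    - {"travel": [0.07,-0.03,-0.93],"delta_rot": [0,0,0.06],"fingers": 1}
    - {"travel": [0.07,-0.03,-0.93],"delta_rot": [0,0,0.06],"fingers": 1}
    - {"travel": [0.07,-0.03,-0.93],"delta_rot": [0,0,0.06],"fingers": 1}
    - {"travel": [0.07,-0.03,-0.93],"delta_rot": [0,0,0.06],"fingers": 1}
    - {"travel": [0.07,-0.03,-0.93],"delta_rot": [0,0,0.06],"fingers": 1}

```text
clock: 4.6
tcp_pos: [0.5844, -0.0776, 0.1835]
orientation: [0.001, 0.696, 0.718, 0.001]
wrist_force: [0.2, 0.0, 0.2]
finger_gap: 0.0001
grip_force: 0.0
```

>>> carry_out:
  series:
    - {"travel": [0.07,-0.03,-0.93],"delta_rot": [0,0,0.06],"fingers": 1}
    - {"travel": [0.07,-0.03,-0.93],"delta_rot": [0,0,0.06],"fingers": 1}
    - {"travel": [0,0,0],"delta_rot": [0,0,0],"fingers": 1}

```text
clock: 4.97
tcp_pos: [0.5866, -0.0787, 0.1356]
orientation: [-0.001, 0.692, 0.722, -0.001]
wrist_force: [0.1, 0.7, 0.3]
finger_gap: -0.0003
grip_force: 0.0
```

>>> carry_out:
  series:
    - {"travel": [0.01,-0.3,0],"delta_rot": [0,0,0],"fingers": 1}
    - {"travel": [0.01,-0.3,0],"delta_rot": [0,0,0],"fingers": 1}

```text
clock: 5.22
tcp_pos: [0.5892, -0.0942, 0.1378]
orientation: [0.001, 0.692, 0.722, 0.001]
wrist_force: [-0.1, 2.8, 1.8]
finger_gap: 0.0001
grip_force: 1.2
```

>>> carry_out:
  series:
    - {"travel": [0.01,-0.2,0],"delta_rot": [0,0,0],"fingers": 1}
    - {"travel": [0,-0.1,0],"delta_rot": [0,0,0],"fingers": 1}

```text
clock: 5.48
tcp_pos: [0.5894, -0.102, 0.1368]
orientation: [0.001, 0.692, 0.722, 0.001]
wrist_force: [1.1, 2.2, 0.3]
finger_gap: 0.0002
grip_force: 1.1
```

>>> carry_out:
  series:
    - {"travel": [0,-0.1,0],"delta_rot": [0,0,0],"fingers": 1}
    - {"travel": [0,-0.1,0],"delta_rot": [0,0,0],"fingers": 1}

```text
clock: 5.72
tcp_pos: [0.5891, -0.1045, 0.1362]
orientation: [-0.001, 0.692, 0.722, 0.002]
wrist_force: [0.6, 12.5, 3.4]
finger_gap: 0.0002
grip_force: 6.2
```

>>> carry_out:
  series:
    - {"travel": [0,-0.08,0],"delta_rot": [0,0,0],"fingers": 1}
    - {"travel": [0,0,0],"delta_rot": [0,0,0],"fingers": 1}

```text
clock: 5.98
tcp_pos: [0.5891, -0.1046, 0.1362]
orientation: [-0.002, 0.691, 0.723, 0.003]
wrist_force: [1.4, 13.8, 4.9]
finger_gap: 0.0001
grip_force: 7.0
```

The lock is against its open stop (y has stopped at -0.1046 with 13 N). I retreat and go to the pre-pinch pose, tilted along the slope.

>>> carry_out:
  series:
    - {"travel": [0,0.15,1],"delta_rot": [0,0,0],"fingers": 1}
    - {"travel": [0,0.15,1],"delta_rot": [0,0,0],"fingers": 1}
    - {"travel": [0,0.15,1],"delta_rot": [0,0,0],"fingers": 1}
    - {"travel": [0,0.15,1],"delta_rot": [0,0,0],"fingers": 1}
    - {"travel": [0,0.15,1],"delta_rot": [0,0,0],"fingers": 1}

```text
clock: 6.6
tcp_pos: [0.5885, -0.0901, 0.2615]
orientation: [0.0, 0.692, 0.722, -0.001]
wrist_force: [1.0, -0.3, 0.5]
finger_gap: 0.0004
grip_force: 0.0
```

>>> carry_out:
  series:
    - {"travel": [-0.625,0.175,-0.16],"delta_rot": [0.035,-0.916,0],"fingers": 1}
    - {"travel": [-0.625,0.175,-0.16],"delta_rot": [0.035,-0.916,0],"fingers": 1}
    - {"travel": [-0.625,0.175,-0.16],"delta_rot": [0.035,-0.916,0],"fingers": 1}
    - {"travel": [-0.625,0.175,-0.16],"delta_rot": [0.035,-0.916,0],"fingers": 1}

```text
clock: 7.1
tcp_pos: [0.5256, -0.0726, 0.2448]
orientation: [0.128, 0.68, 0.709, 0.132]
wrist_force: [-0.5, 0.1, 0.7]
finger_gap: -0.0
grip_force: 0.0
```

>>> carry_out:
  series:
    - {"travel": [-0.625,0.175,-0.16],"delta_rot": [0.035,-0.916,0],"fingers": 1}
    - {"travel": [-0.625,0.175,-0.16],"delta_rot": [0.035,-0.916,0],"fingers": 1}
    - {"travel": [-0.625,0.175,-0.16],"delta_rot": [0.035,-0.916,0],"fingers": 1}
    - {"travel": [-0.625,0.175,-0.16],"delta_rot": [0.035,-0.916,0],"fingers": 1}

```text
clock: 7.6
tcp_pos: [0.463, -0.0548, 0.2287]
orientation: [0.25, 0.646, 0.673, 0.258]
wrist_force: [-0.2, -1.0, 0.9]
finger_gap: 0.0001
grip_force: 0.0
```

>>> carry_out:
  series:
    - {"travel": [0,0,0],"delta_rot": [0,0,0],"fingers": -1}
    - {"travel": [0,0,0],"delta_rot": [0,0,0],"fingers": -1}
    - {"travel": [0,0,0],"delta_rot": [0,0,0],"fingers": -1}
    - {"travel": [0,0,0],"delta_rot": [0,0,0],"fingers": -1}

```text
clock: 8.1
tcp_pos: [0.4651, -0.0552, 0.23]
orientation: [0.249, 0.646, 0.674, 0.258]
wrist_force: [0.7, 0.0, -0.2]
finger_gap: 0.0722
grip_force: 0.0
```

```bash
cat >> fit.py <<'E'
B0=np.array([.561,-.047,.1214]);RB=Rb(.038,.8378)
def rep(s):
    q=s["orientation"];Q=R.from_quat([q[1],q[2],q[3],q[0]]).as_matrix()
    print("bed tcp mm",((RB.T@(s["tcp_pos"]-B0))*1e3).round(1),"gap",s["finger_gap"],"t",s["clock"])
    G=RB@np.array([[0,0,1],[1,0,0],[0,1,0]])   # tool x=bed y, y=bed z, z=bed x
    F=RB@np.array([[0,0,1],[-1,0,0],[0,-1,0]])
    for n,X in(("n",G),("f",F)): print(n,"rot needed (0.1rad units)",(R.from_matrix(X@Q.T).as_rotvec()*10).round(2))
    print("joints",s["joint_pos"].round(2),"F",s["wrist_force"].round(1))
E
python3 - <<'E'
from fit import *
s,c=wsnap("w4");rep(s)
E
```

```text
bed tcp mm [-145.1   -4.6    1.2] gap 0.07216998767278199 t 8.1
n rot needed (0.1rad units) [ 0.03  0.01 -0.04]
f rot needed (0.1rad units) [-20.98  -0.8   23.31]
joints [-0.53 -0.43 -0.91  0.44  0.37  1.12] F [ 0.7  0.  -0.2]
```

View pics/w4.png

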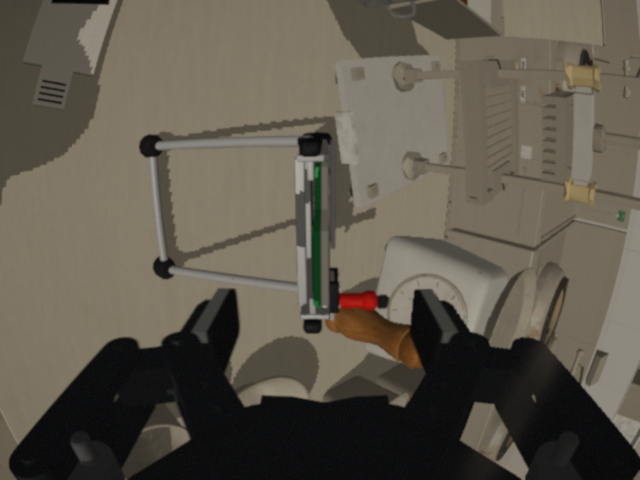

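The view shows the plate edge-on at x≈318, near the middle between the fingers (215 to 435), with the bed level as expected. Joint 6 is at 1.12, so the half turn fits its range. Now I slide in and pinch.

>>> carry_out:
  series:
    - {"travel": [0.54,0.083,-0.625],"delta_rot": [0.01,0,-0.01],"fingers": -1}
    - {"travel": [0.54,0.083,-0.625],"delta_rot": [0.01,0,-0.01],"fingers": -1}
    - {"travel": [0.54,0.083,-0.625],"delta_rot": [0,0,-0.01],"fingers": -1}
    - {"travel": [0,0,0],"delta_rot": [0,0,0],"fingers": -1}

```text
clock: 8.65
tcp_pos: [0.5042, -0.0479, 0.1806]
orientation: [0.247, 0.647, 0.673, 0.258]
wrist_force: [0.1, -0.0, 0.8]
finger_gap: 0.0853
grip_force: 0.0
```

Run:
```python
from fit import *
rep(env.get_state())
```

```text
bed tcp mm [-82.    1.3  -2.6] gap 0.08531547290717859 t 8.65
n rot needed (0.1rad units) [-0.01 -0.03 -0.01]
f rot needed (0.1rad units) [-20.97  -0.82  23.37]
joints [-0.44 -0.27 -0.96  0.21  0.32  1.2 ] F [ 0.1 -0.   0.8]
```

>>> carry_out:
  series:
    - {"travel": [0,0,0],"delta_rot": [0,0,0],"fingers": 1}
    - {"travel": [0,0,0],"delta_rot": [0,0,0],"fingers": 1}
    - {"travel": [0,0,0],"delta_rot": [0,0,0],"fingers": 1}
    - {"travel": [0,0,0],"delta_rot": [0,0,0],"fingers": 1}
    - {"travel": [0,0,0],"delta_rot": [0,0,0],"fingers": 1}
  squeeze: 60

```text
clock: 9.28
tcp_pos: [0.5048, -0.0487, 0.1832]
orientation: [0.25, 0.647, 0.672, 0.259]
wrist_force: [-4.5, 0.4, 6.0]
finger_gap: 0.0073
grip_force: 59.3
```

Run:
```python
from fit import *
rep(env.get_state())
```

```text
bed tcp mm [-83.5   0.4  -0.5] gap 0.007336761782014977 t 9.275
n rot needed (0.1rad units) [ 0.01  0.02 -0.  ]
f rot needed (0.1rad units) [-21.03  -0.79  23.32]
joints [-0.44 -0.28 -0.96  0.21  0.32  1.2 ] F [-4.5  0.4  6. ]
```

>>> carry_out:
  series:
    - {"travel": [-0.27,-0.01,0.3],"delta_rot": [0,0,0],"fingers": 1}
    - {"travel": [-0.27,-0.01,0.3],"delta_rot": [0,0,0],"fingers": 1}
    - {"travel": [-0.27,-0.01,0.3],"delta_rot": [0,0,0],"fingers": 1}
    - {"travel": [0,0,0],"delta_rot": [0,0,0],"fingers": 1}

```text
clock: 9.78
tcp_pos: [0.484, -0.0496, 0.2059]
orientation: [0.25, 0.647, 0.672, 0.258]
wrist_force: [1.8, -0.1, 2.0]
finger_gap: 0.0071
grip_force: 59.1
```

Run:
```python
from fit import *
rep(env.get_state())
```

```text
bed tcp mm [-114.3    0.3   -0.7] gap 0.007146440931004905 t 9.775
n rot needed (0.1rad units) [0.01 0.02 0.01]
f rot needed (0.1rad units) [-21.03  -0.78  23.32]
joints [-0.48 -0.36 -0.94  0.32  0.34  1.17] F [ 1.8 -0.1  2. ]
```

>>> carry_out:
  series:
    - {"travel": [0.35,0.01,0.32],"delta_rot": [0,0,0],"fingers": 1}
    - {"travel": [0.35,0.01,0.32],"delta_rot": [0,0,0],"fingers": 1}
    - {"travel": [0.7,0.03,0.64],"delta_rot": [0,0,0],"fingers": 1}
    - {"travel": [0.7,0.03,0.64],"delta_rot": [0,0,0],"fingers": 1}
    - {"travel": [0.7,0.03,0.64],"delta_rot": [0,0,0],"fingers": 1}

```text
clock: 10.4
tcp_pos: [0.5548, -0.0462, 0.2684]
orientation: [0.248, 0.648, 0.673, 0.258]
wrist_force: [0.4, -0.8, -1.5]
finger_gap: 0.0081
grip_force: 59.0
```

Run:
```python
from fit import *
s,c=wsnap("w5");rep(s);print(s["grip_force"])
```

```text
bed tcp mm [-113.4    1.    93.8] gap 0.008132005332795428 t 10.4
n rot needed (0.1rad units) [-0.   -0.02 -0.  ]
f rot needed (0.1rad units) [ 20.99   0.8  -23.36]
joints [-0.38 -0.25 -0.72  0.42  0.27  1.25] F [ 0.4 -0.8 -1.5]
58.95135283470154
```

View pics/w5.png

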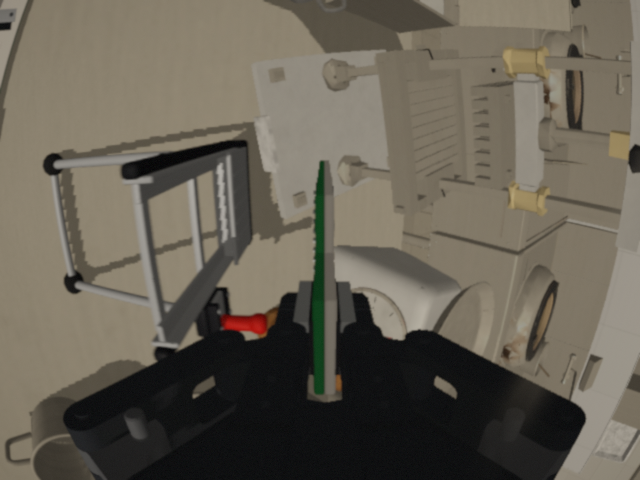

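The plate is out, with the white face up the normal and the green face away. Now the half turn about the slope axis (joint 6 goes from 1.25 to about -1.9).

>>> carry_out:
  series:
    - {"travel": [0,0,0],"delta_rot": [-0.875,-0.034,0.973],"fingers": 1}
    - {"travel": [0,0,0],"delta_rot": [-0.875,-0.034,0.973],"fingers": 1}
    - {"travel": [0,0,0],"delta_rot": [-0.875,-0.034,0.973],"fingers": 1}
    - {"travel": [0,0,0],"delta_rot": [-0.875,-0.034,0.973],"fingers": 1}
    - {"travel": [0,0,0],"delta_rot": [-0.875,-0.034,0.973],"fingers": 1}

```text
clock: 11.08
tcp_pos: [0.5537, -0.0462, 0.2674]
orientation: [0.318, 0.395, 0.846, 0.164]
wrist_force: [-0.0, 0.2, -1.6]
finger_gap: 0.0073
grip_force: 58.9
```

>>> carry_out:
  series:
    - {"travel": [0,0,0],"delta_rot": [-0.875,-0.034,0.973],"fingers": 1}
    - {"travel": [0,0,0],"delta_rot": [-0.875,-0.034,0.973],"fingers": 1}
    - {"travel": [0,0,0],"delta_rot": [-0.875,-0.034,0.973],"fingers": 1}
    - {"travel": [0,0,0],"delta_rot": [-0.875,-0.034,0.973],"fingers": 1}
    - {"travel": [0,0,0],"delta_rot": [-0.875,-0.034,0.973],"fingers": 1}

```text
clock: 11.7
tcp_pos: [0.5537, -0.0462, 0.2674]
orientation: [0.354, 0.102, 0.928, 0.053]
wrist_force: [-0.4, -0.6, -1.4]
finger_gap: 0.0073
grip_force: 58.9
```

>>> carry_out:
  series:
    - {"travel": [0,0,0],"delta_rot": [-0.875,-0.034,0.973],"fingers": 1}
    - {"travel": [0,0,0],"delta_rot": [-0.875,-0.034,0.973],"fingers": 1}
    - {"travel": [0,0,0],"delta_rot": [-0.875,-0.034,0.973],"fingers": 1}
    - {"travel": [0,0,0],"delta_rot": [-0.875,-0.034,0.973],"fingers": 1}
    - {"travel": [0,0,0],"delta_rot": [-0.875,-0.034,0.973],"fingers": 1}

```text
clock: 12.32
tcp_pos: [0.5537, -0.0463, 0.2675]
orientation: [0.352, -0.202, 0.912, -0.063]
wrist_force: [0.2, -0.2, -1.6]
finger_gap: 0.0077
grip_force: 58.9
```

>>> carry_out:
  series:
    - {"travel": [0,0,0],"delta_rot": [-0.875,-0.034,0.973],"fingers": 1}
    - {"travel": [0,0,0],"delta_rot": [-0.875,-0.034,0.973],"fingers": 1}
    - {"travel": [0,0,0],"delta_rot": [-0.875,-0.034,0.973],"fingers": 1}
    - {"travel": [0,0,0],"delta_rot": [-0.875,-0.034,0.973],"fingers": 1}
    - {"travel": [0,0,0],"delta_rot": [-0.875,-0.034,0.973],"fingers": 1}

```text
clock: 12.95
tcp_pos: [0.5537, -0.0462, 0.2674]
orientation: [0.313, -0.484, 0.799, -0.172]
wrist_force: [0.2, -0.8, -1.4]
finger_gap: 0.0072
grip_force: 58.9
```

>>> carry_out:
  series:
    - {"travel": [0,0,0],"delta_rot": [-0.875,-0.034,0.973],"fingers": 1}
    - {"travel": [0,0,0],"delta_rot": [-0.875,-0.034,0.973],"fingers": 1}
    - {"travel": [0,0,0],"delta_rot": [-0.875,-0.034,0.973],"fingers": 1}
    - {"travel": [0,0,0],"delta_rot": [-0.875,-0.034,0.973],"fingers": 1}
    - {"travel": [0,0,0],"delta_rot": [0,0,0],"fingers": 1}

```text
clock: 13.58
tcp_pos: [0.5538, -0.0463, 0.2677]
orientation: [-0.258, 0.673, -0.648, 0.247]
wrist_force: [-1.1, -0.2, -1.2]
finger_gap: 0.007
grip_force: 58.9
```

Run:
```python
from fit import *
s,c=wsnap("w6");rep(s);print(s["grip_force"])
```

```text
bed tcp mm [-113.5    1.    92.5] gap 0.007045284129099925 t 13.575
n rot needed (0.1rad units) [ 20.96   0.83 -23.37]
f rot needed (0.1rad units) [-0.02 -0.03 -0.  ]
joints [-0.38 -0.25 -0.72  0.42  0.28 -1.89] F [-1.1 -0.2 -1.2]
58.90461444854736
```

The flip is complete (joint 6 at -1.89, alignment within 0.004 rad). I lower the plate into the channel, short of the deck.

>>> carry_out:
  series:
    - {"travel": [-0.594,-0.033,-0.535],"delta_rot": [0,0,0],"fingers": 1}
    - {"travel": [-0.594,-0.033,-0.535],"delta_rot": [0,0,0],"fingers": 1}
    - {"travel": [-0.594,-0.033,-0.535],"delta_rot": [0,0,0],"fingers": 1}
    - {"travel": [-0.594,-0.033,-0.535],"delta_rot": [0,0,0],"fingers": 1}
    - {"travel": [0,0,0],"delta_rot": [0,0,0],"fingers": 1}

```text
clock: 14.25
tcp_pos: [0.4931, -0.0494, 0.2133]
orientation: [-0.258, 0.672, -0.649, 0.246]
wrist_force: [-0.2, 0.0, -1.3]
finger_gap: 0.007
grip_force: 59.0
```

>>> carry_out:
  series:
    - {"travel": [-0.134,-0.005,-0.12],"delta_rot": [0,0,0],"fingers": 1}
    - {"travel": [-0.134,-0.005,-0.12],"delta_rot": [0,0,0],"fingers": 1}
    - {"travel": [0,0,0],"delta_rot": [0,0,0],"fingers": 1}

```text
clock: 14.62
tcp_pos: [0.4879, -0.05, 0.2091]
orientation: [-0.258, 0.673, -0.647, 0.248]
wrist_force: [-0.8, 0.5, -0.3]
finger_gap: 0.0074
grip_force: 58.9
```

Run:
```python
from fit import *
s=env.get_state();rep(s);print(s["ft_torque"],RB.T@s["wrist_force"])
```

```text
bed tcp mm [-114.1   -0.2    4.3] gap 0.007388385698214236 t 14.625
n rot needed (0.1rad units) [-20.99  -0.82  23.36]
f rot needed (0.1rad units) [-0.01 -0.01 -0.01]
joints [-0.48 -0.35 -0.93  0.33  0.34 -1.97] F [-0.8  0.5 -0.3]
[-0.03713188  0.88583408 -0.02151504] [-0.25467518  0.56769044 -0.76241607]
```

>>> carry_out:
  series:
    - {"travel": [-0.06,0,-0.053],"delta_rot": [0,0,0],"fingers": 1}
    - {"travel": [-0.06,0,-0.053],"delta_rot": [0,0,0],"fingers": 1}
    - {"travel": [0,0,0],"delta_rot": [0,0,0],"fingers": 1}

```text
clock: 15.0
tcp_pos: [0.4849, -0.0501, 0.2064]
orientation: [-0.258, 0.673, -0.647, 0.248]
wrist_force: [0.1, -0.3, -1.3]
finger_gap: 0.0075
grip_force: 58.9
```

Run:
```python
from fit import *
s=env.get_state();rep(s);print(s["ft_torque"],RB.T@s["wrist_force"])
```

```text
bed tcp mm [-114.2   -0.2    0.3] gap 0.007470052110983818 t 15.0
n rot needed (0.1rad units) [-20.99  -0.82  23.36]
f rot needed (0.1rad units) [-0.01 -0.01 -0.01]
joints [-0.48 -0.35 -0.94  0.33  0.34 -1.97] F [ 0.1 -0.3 -1.3]
[-0.09334157  0.89331869 -0.00124355] [ 1.00294876 -0.2974746  -0.78465103]
```

>>> carry_out:
  series:
    - {"travel": [0.25,0.01,-0.277],"delta_rot": [0,0,0],"fingers": 1}
    - {"travel": [0.25,0.01,-0.277],"delta_rot": [0,0,0],"fingers": 1}
    - {"travel": [0.2,0.01,-0.22],"delta_rot": [0,0,0],"fingers": 1}
    - {"travel": [0,0,0],"delta_rot": [0,0,0],"fingers": 1}

```text
clock: 15.5
tcp_pos: [0.5027, -0.0491, 0.1864]
orientation: [-0.258, 0.673, -0.647, 0.247]
wrist_force: [0.3, -0.0, -1.5]
finger_gap: 0.0073
grip_force: 58.9
```

Run:
```python
from fit import *
s=env.get_state();rep(s);print(s["ft_torque"],RB.T@s["wrist_force"])
```

```text
bed tcp mm [-87.4   0.2   0.2] gap 0.007278381710396406 t 15.5
n rot needed (0.1rad units) [-20.98  -0.84  23.36]
f rot needed (0.1rad units) [-0.01 -0.02 -0.02]
joints [-0.45 -0.28 -0.95  0.23  0.32 -1.95] F [ 0.3 -0.  -1.5]
[-0.00269091  0.70109299  0.06450881] [ 1.26426798 -0.04501341 -0.80285115]
```

>>> carry_out:
  series:
    - {"travel": [0.08,0.003,-0.09],"delta_rot": [0,0,0],"fingers": 1}
    - {"travel": [0,0,0],"delta_rot": [0,0,0],"fingers": 1}

```text
clock: 15.75
tcp_pos: [0.5044, -0.0492, 0.1847]
orientation: [-0.258, 0.673, -0.647, 0.248]
wrist_force: [0.4, -0.3, -1.6]
finger_gap: 0.0074
grip_force: 58.9
```

>>> carry_out:
  series:
    - {"travel": [0.04,0,-0.045],"delta_rot": [0,0,0],"fingers": 1}
    - {"travel": [0,0,0],"delta_rot": [0,0,0],"fingers": 1}

```text
clock: 16.0
tcp_pos: [0.5055, -0.0495, 0.1843]
orientation: [-0.258, 0.673, -0.647, 0.248]
wrist_force: [-5.9, -0.3, 4.0]
finger_gap: 0.007
grip_force: 60.1
```

Run:
```python
from fit import *
s=env.get_state();rep(s);print(s["ft_torque"],RB.T@s["wrist_force"])
```

```text
bed tcp mm [-83.9  -0.4   0.8] gap 0.006987732266633048 t 16.0
n rot needed (0.1rad units) [-21.    -0.81  23.35]
f rot needed (0.1rad units) [-0.   -0.   -0.01]
joints [-0.45 -0.27 -0.96  0.22  0.32 -1.94] F [-5.9 -0.3  4. ]
[0.06492554 1.18214614 0.05471291] [-6.9185271  -0.1175502  -1.68200886]
```

The end stop is reached at the same TCP x (-83.9 against -83.5 at the original home), with 7 N. I lower it 1 mm, let go and withdraw up the slope.

>>> carry_out:
  series:
    - {"travel": [-0.03,0,-0.027],"delta_rot": [0,0,0],"fingers": 1}
    - {"travel": [0,0,0],"delta_rot": [0,0,0],"fingers": -1}
    - {"travel": [0,0,0],"delta_rot": [0,0,0],"fingers": -1}
    - {"travel": [0,0,0],"delta_rot": [0,0,0],"fingers": -1}
    - {"travel": [0,0,0],"delta_rot": [0,0,0],"fingers": -1}

```text
clock: 16.62
tcp_pos: [0.5048, -0.0492, 0.1832]
orientation: [-0.258, 0.673, -0.647, 0.248]
wrist_force: [-0.2, -0.4, 1.2]
finger_gap: 0.079
grip_force: 0.0
```

>>> carry_out:
  series:
    - {"travel": [-0.435,-0.017,0.483],"delta_rot": [0,0,0],"fingers": -1}
    - {"travel": [-0.435,-0.017,0.483],"delta_rot": [0,0,0],"fingers": -1}
    - {"travel": [-0.435,-0.017,0.483],"delta_rot": [0,0,0],"fingers": -1}
    - {"travel": [-0.435,-0.017,0.483],"delta_rot": [0,0,0],"fingers": -1}
    - {"travel": [0,0,0],"delta_rot": [0,0,0],"fingers": 1}

```text
clock: 17.25
tcp_pos: [0.4616, -0.0514, 0.2327]
orientation: [-0.258, 0.673, -0.647, 0.249]
wrist_force: [-0.3, 0.2, 0.2]
finger_gap: 0.0695
grip_force: 0.0
```

>>> carry_out:
  series:
    - {"travel": [0,0,0],"delta_rot": [0,0,0],"fingers": 1}
    - {"travel": [0,0,0],"delta_rot": [0,0,0],"fingers": 1}
    - {"travel": [0,0,0],"delta_rot": [0,0,0],"fingers": 1}
    - {"travel": [0,0,0],"delta_rot": [0,0,0],"fingers": 1}

```text
clock: 17.75
tcp_pos: [0.4612, -0.0508, 0.231]
orientation: [-0.258, 0.673, -0.647, 0.247]
wrist_force: [0.7, -0.3, 0.5]
finger_gap: 0.0001
grip_force: 0.0
```

Run:
```python
from fit import *
s,c=wsnap("w7");rep(s)
# quick look at both fixed views
for n in("scene","side"):
    k=env.read_camera(n); cv2.imwrite(f"pics/{n}7.png",k["color"][...,::-1])
```

```text
bed tcp mm [-148.3   -0.    -0.9] gap 0.00011447441235277004 t 17.75
n rot needed (0.1rad units) [-20.98  -0.83  23.36]
f rot needed (0.1rad units) [-0.01 -0.02 -0.02]
joints [-0.53 -0.44 -0.91  0.45  0.37 -2.01] F [ 0.7 -0.3  0.5]
```

>>> carry_out:
  series:
    - {"travel": [0,0,1],"delta_rot": [0,0,0],"fingers": 1}
    - {"travel": [0,0,1],"delta_rot": [0,0,0],"fingers": 1}
    - {"travel": [0.645,-0.505,-0.1],"delta_rot": [-0.035,0.916,0],"fingers": 1}
    - {"travel": [0.645,-0.505,-0.1],"delta_rot": [-0.035,0.916,0],"fingers": 1}
    - {"travel": [0.645,-0.505,-0.1],"delta_rot": [-0.035,0.916,0],"fingers": 1}

```text
clock: 18.52
tcp_pos: [0.5103, -0.0893, 0.2744]
orientation: [-0.163, 0.702, -0.675, 0.156]
wrist_force: [-0.1, -0.4, 0.9]
finger_gap: 0.0002
grip_force: 0.0
```

>>> carry_out:
  series:
    - {"travel": [0.645,-0.505,-0.1],"delta_rot": [-0.035,0.916,0],"fingers": 1}
    - {"travel": [0.645,-0.505,-0.1],"delta_rot": [-0.035,0.916,0],"fingers": 1}
    - {"travel": [0.645,-0.505,-0.1],"delta_rot": [-0.035,0.916,0],"fingers": 1}
    - {"travel": [0.645,-0.505,-0.1],"delta_rot": [-0.035,0.916,0],"fingers": 1}
    - {"travel": [0.645,-0.505,-0.1],"delta_rot": [-0.035,0.916,0],"fingers": 1}

```text
clock: 19.15
tcp_pos: [0.5912, -0.1525, 0.2614]
orientation: [0.001, 0.721, -0.693, -0.001]
wrist_force: [0.7, -0.5, 0.8]
finger_gap: -0.0
grip_force: 0.0
```

>>> carry_out:
  series:
    - {"travel": [0,0,0],"delta_rot": [0,0,0],"fingers": 1}

```text
clock: 19.27
tcp_pos: [0.5922, -0.1528, 0.2576]
orientation: [0.001, 0.721, -0.693, -0.003]
wrist_force: [0.0, 0.2, 0.4]
finger_gap: 0.0
grip_force: 0.0
```

Run:
```python
from fit import *
s,c=wsnap("w8");rep(s);print(s["tcp_pos"],s["orientation"])
# predicted pixel positions of home-plate points
for n,p in dict(tl=(-.12,.02,.004),tr=(-.12,-.02,.004),bl=(-.075,.045,.004),br=(-.075,-.045,.004),kt_open=(0,-.078,.047)).items():
    print(n,np.round(wproj("w8",B0+RB@np.array(p)),1))
```

```text
bed tcp mm [ -83.  -106.9  111.3] gap 4.536628416688641e-05 t 19.275
n rot needed (0.1rad units) [ 11.16   0.48 -29.35]
f rot needed (0.1rad units) [ 0.25 -7.38 -0.02]
joints [-0.38  0.39  0.22  1.41  0.   -1.99] F [0.  0.2 0.4]
[ 0.59222789 -0.15278833  0.25759777] [ 0.00092951  0.720549   -0.69339582 -0.00324242]
tl [465.5 418. ]
tr [477.  377.1]
bl [413.8 415.3]
br [429.1 324.8]
kt_open [313.7 268.9]
```

View pics/w8.png

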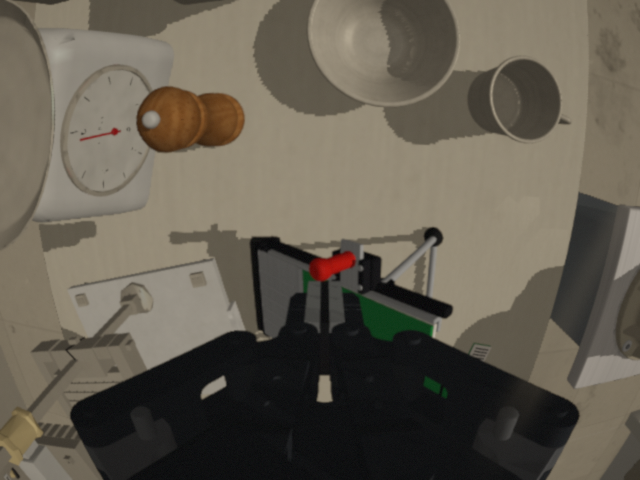

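Green face is up and the plate corner is near its predicted place; the knob is open at (319,268), matching the prediction. I descend on the knob's right and push it shut.

>>> carry_out:
  series:
    - {"travel": [0,0,-0.97],"delta_rot": [0,0,0],"fingers": 1}
    - {"travel": [0,0,-0.97],"delta_rot": [0,0,0],"fingers": 1}
    - {"travel": [0,0,-0.97],"delta_rot": [0,0,0],"fingers": 1}
    - {"travel": [0,0,-0.97],"delta_rot": [0,0,0],"fingers": 1}
    - {"travel": [0,0,-0.97],"delta_rot": [0,0,0],"fingers": 1}

```text
clock: 19.95
tcp_pos: [0.5895, -0.1515, 0.141]
orientation: [-0.001, 0.721, -0.693, 0.0]
wrist_force: [-0.2, -0.5, 0.1]
finger_gap: 0.0002
grip_force: 0.0
```

>>> carry_out:
  series:
    - {"travel": [0,0,0],"delta_rot": [0,0,0],"fingers": 1}
    - {"travel": [-0.01,0.3,0],"delta_rot": [0,0,0],"fingers": 1}
    - {"travel": [-0.01,0.2,0],"delta_rot": [0,0,0],"fingers": 1}
    - {"travel": [-0.01,0.2,0],"delta_rot": [0,0,0],"fingers": 1}

```text
clock: 20.45
tcp_pos: [0.5902, -0.1346, 0.1417]
orientation: [-0.0, 0.721, -0.693, 0.0]
wrist_force: [-0.2, -1.6, 1.9]
finger_gap: -0.0
grip_force: 1.2
```

>>> carry_out:
  series:
    - {"travel": [0,0.1,0],"delta_rot": [0,0,0],"fingers": 1}
    - {"travel": [0,0.1,0],"delta_rot": [0,0,0],"fingers": 1}
    - {"travel": [0,0.06,0],"delta_rot": [0,0,0],"fingers": 1}

```text
clock: 20.82
tcp_pos: [0.5898, -0.1279, 0.1403]
orientation: [-0.0, 0.721, -0.693, -0.001]
wrist_force: [0.8, -1.7, 1.0]
finger_gap: -0.0002
grip_force: 1.0
```

>>> carry_out:
  series:
    - {"travel": [0,0.1,0],"delta_rot": [0,0,0],"fingers": 1}
    - {"travel": [0,0.06,0],"delta_rot": [0,0,0],"fingers": 1}

```text
clock: 21.08
tcp_pos: [0.5899, -0.1261, 0.1404]
orientation: [0.002, 0.72, -0.694, 0.001]
wrist_force: [1.0, -10.3, 0.6]
finger_gap: -0.0
grip_force: 5.5
```

>>> carry_out:
  series:
    - {"travel": [0,0.08,0],"delta_rot": [0,0,0],"fingers": 1}
    - {"travel": [0,0,0],"delta_rot": [0,0,0],"fingers": 1}

```text
clock: 21.32
tcp_pos: [0.5899, -0.126, 0.1405]
orientation: [0.003, 0.72, -0.694, 0.002]
wrist_force: [-1.0, -15.2, 0.4]
finger_gap: 0.0004
grip_force: 7.0
```

The lock is shut: it stopped at y = -0.126 with 15 N, and the two contacts imply a 15.4 mm knob with the full 16 mm stroke. I retreat and check numerically with the green mask.

>>> carry_out:
  series:
    - {"travel": [0,-0.5,0],"delta_rot": [0,0,0],"fingers": 1}
    - {"travel": [0,-0.2,1],"delta_rot": [0,0,0],"fingers": 1}
    - {"travel": [0,-0.2,1],"delta_rot": [0,0,0],"fingers": 1}
    - {"travel": [-0.5,-0.5,1],"delta_rot": [0,0,0],"fingers": 1}
    - {"travel": [-0.5,-0.5,1],"delta_rot": [0,0,0],"fingers": 1}

```text
clock: 21.95
tcp_pos: [0.5638, -0.1689, 0.2402]
orientation: [-0.0, 0.721, -0.693, -0.002]
wrist_force: [0.3, -1.1, 0.6]
finger_gap: -0.0001
grip_force: 0.0
```

>>> carry_out:
  series:
    - {"travel": [-0.5,-0.5,1],"delta_rot": [0,0,0],"fingers": 1}
    - {"travel": [-0.5,-0.5,1],"delta_rot": [0,0,0],"fingers": 1}
    - {"travel": [0,0,0],"delta_rot": [0,0,0],"fingers": 1}
    - {"travel": [0,0,0],"delta_rot": [0,0,0],"fingers": 1}

```text
clock: 22.45
tcp_pos: [0.5394, -0.1938, 0.2891]
orientation: [-0.0, 0.721, -0.693, -0.002]
wrist_force: [-0.3, 0.3, -1.0]
finger_gap: 0.0001
grip_force: 0.0
```

Run:
```python
from fit import *
s,c=wsnap("w9");print(s["tcp_pos"],s["wrist_force"])
im=c["color"];hsv=cv2.cvtColor(im,cv2.COLOR_RGB2HSV)
m=((hsv[...,0]>40)&(hsv[...,0]<85)&(hsv[...,1]>110)&(hsv[...,2]>40)).astype(np.uint8)
n,l,st,ce=cv2.connectedComponentsWithStats(m);i=1+np.argmax(st[1:,4]);print(st[i])
red=((hsv[...,0]<6)|(hsv[...,0]>174))&(hsv[...,1]>180)&(hsv[...,2]>90)
n2,l2,s2,c2=cv2.connectedComponentsWithStats(red.astype(np.uint8))
print("red",[(r.tolist(),k.round(1).tolist()) for r,k in zip(s2[1:],c2[1:]) if r[4]>30])
P=lambda p:np.array(wproj("w9",B0+RB@np.array(p)))
for nm,y in(("shut",-.062),("open",-.078)): print(nm,P((0,y,.028)).round(1),P((0,y,.046)).round(1))
# predicted visible green face: body x -75..61, tab; refine by IoU over shift
def pm(dx,dy,dz,a):
    c_,s_=np.cos(a),np.sin(a);o=[(-.12,-.02),(-.12,.02),(-.075,.02),(-.075,.045),(.061,.045),(.061,-.045),(-.075,-.045),(-.075,-.02)]
    pts=[]
    for k in range(8):
        A,B=np.array(o[k]),np.array(o[(k+1)%8])
        for t in np.linspace(0,1,10)[:-1]:
            x,y=A+t*(B-A);
            if x<.06: x,y=c_*x-s_*y+dx,s_*x+c_*y+dy
            pts.append(P((x,y,.004+dz)))
    q=np.zeros(m.shape,np.uint8);cv2.fillPoly(q,[np.round(np.array(pts)*8).astype(np.int32)],1,shift=3);return q
mm=cv2.morphologyEx((l==i).astype(np.uint8),cv2.MORPH_CLOSE,np.ones((25,25)))
iou=lambda q:(q&mm).sum()/(q|mm).sum()
best=max(((iou(pm(x*1e-3,y*1e-3,z*1e-3,a)),x,y,z,a) for x in range(-12,9,2) for y in range(-4,5,2) for z in(-2,0,2,4) for a in(-.05,-.025,0,.025,.05)))
print(best,iou(pm(0,0,0,0)))
```

```text
[ 0.53938923 -0.19384974  0.28907205] [-0.32776295  0.25114798 -0.98140567]
[317 376  15  26 297]
red [([252, 299, 36, 24, 497], [269.2, 309.7])]
shut [271.  306.9] [254.1 312.9]
open [270.  290.8] [252.7 296.6]
(np.float64(0.04341616680948301), 8, 4, 2, -0.05) 0.03913995107506116
```

The knob is confirmed shut (red centroid at row 310; predicted 307-313 shut, 291-297 open). The gripper hides the plate, so I shift left for a clear view.

>>> carry_out:
  series:
    - {"travel": [-0.1,1,0.2],"delta_rot": [0,0,0],"fingers": 1}
    - {"travel": [-0.1,1,0.2],"delta_rot": [0,0,0],"fingers": 1}
    - {"travel": [-0.1,1,0.2],"delta_rot": [0,0,0],"fingers": 1}
    - {"travel": [-0.1,1,0.2],"delta_rot": [0,0,0],"fingers": 1}
    - {"travel": [-0.1,1,0.2],"delta_rot": [0,0,0],"fingers": 1}

```text
clock: 23.12
tcp_pos: [0.5266, -0.0678, 0.3138]
orientation: [0.0, 0.721, -0.693, -0.002]
wrist_force: [1.1, -0.3, 1.3]
finger_gap: -0.0002
grip_force: 0.0
```

>>> carry_out:
  series:
    - {"travel": [-0.1,1,0.2],"delta_rot": [0,0,0],"fingers": 1}
    - {"travel": [-0.1,1,0.2],"delta_rot": [0,0,0],"fingers": 1}
    - {"travel": [-0.1,1,0.2],"delta_rot": [0,0,0],"fingers": 1}
    - {"travel": [-0.1,1,0.2],"delta_rot": [0,0,0],"fingers": 1}
    - {"travel": [-0.1,1,0.2],"delta_rot": [0,0,0],"fingers": 1}

```text
clock: 23.75
tcp_pos: [0.514, 0.0572, 0.3389]
orientation: [0.001, 0.721, -0.693, -0.002]
wrist_force: [0.8, 0.1, -0.1]
finger_gap: -0.0002
grip_force: 0.0
```

>>> carry_out:
  series:
    - {"travel": [-0.1,1,0.2],"delta_rot": [0,0,0],"fingers": 1}
    - {"travel": [-0.1,1,0.2],"delta_rot": [0,0,0],"fingers": 1}
    - {"travel": [0,0,0],"delta_rot": [0,0,0],"fingers": 1}
    - {"travel": [0,0,0],"delta_rot": [0,0,0],"fingers": 1}

```text
clock: 24.25
tcp_pos: [0.5093, 0.1057, 0.3492]
orientation: [0.001, 0.721, -0.693, -0.001]
wrist_force: [-0.8, 1.0, -0.2]
finger_gap: 0.0002
grip_force: 0.0
```

Run:
```python
from fit import *
s,c=wsnap("w10");print(s["tcp_pos"])
hsv=cv2.cvtColor(c["color"],cv2.COLOR_RGB2HSV)
m=((hsv[...,0]>40)&(hsv[...,0]<85)&(hsv[...,1]>110)&(hsv[...,2]>40)).astype(np.uint8)
P=lambda p:np.array(wproj("w10",B0+RB@np.array(p)))
q=np.array([P(p) for p in[(-.12,.02,.004),(-.12,-.02,.004),(-.075,.045,.004),(-.075,-.045,.004),(.061,.045,.008),(.061,-.045,.008)]])
print(q.round(1))
x0,y0=q.min(0).astype(int)-20;x1,y1=q.max(0).astype(int)+20
sub=np.zeros_like(m);sub[max(y0,0):y1,max(x0,0):x1]=m[max(y0,0):y1,max(x0,0):x1];sub=cv2.morphologyEx(sub,cv2.MORPH_OPEN,np.ones((3,3)))
def pm(dx,dy,dz,a):
    o=np.array([(-.12,-.02),(-.12,.02),(-.075,.02),(-.075,.045),(.055,.045),(.055,-.045),(-.075,-.045),(-.075,-.02)]);pts=[]
    for k in range(8):
        for t in np.linspace(0,1,10)[:-1]:
            x,y=o[k]+t*(o[(k+1)%8]-o[k])
            if x<.054: x,y=np.cos(a)*x-np.sin(a)*y+dx,np.sin(a)*x+np.cos(a)*y+dy
            pts.append(P((x,y,.004+dz)))
    z=np.zeros(m.shape,np.uint8);cv2.fillPoly(z,[np.round(np.array(pts)*8).astype(np.int32)],1,shift=3);return z
mm=cv2.morphologyEx(sub,cv2.MORPH_CLOSE,np.ones((21,21)));print(mm.sum(),pm(0,0,0,0).sum())
iou=lambda z:(z&mm).sum()/(z|mm).sum()
r=sorted(((round(iou(pm(x*1e-3,y*1e-3,z*1e-3,a)),4),x,y,z,a) for x in range(-12,9,2) for y in range(-4,5,2) for z in(-2,0,2,4) for a in(-.05,-.025,0,.025,.05)))[::-1]
print(r[:5],iou(pm(0,0,0,0)))
```

```text
[0.50929904 0.10569794 0.34918159]
[[367.5  45.9]
 [367.1  -2.7]
 [326.6  82.2]
 [326.8 -16.9]
 [240.9  94.7]
 [241.6  18. ]]
9360 8774
[(np.float64(0.9466), -6, 0, 4, 0), (np.float64(0.9432), -6, -2, 4, -0.025), (np.float64(0.9407), -6, 0, 4, 0.025), (np.float64(0.9389), -8, 0, 4, 0), (np.float64(0.9381), -8, -2, 4, -0.025)] 0.8927043106147584
```

Run:
```python
from fit import *
im=cv2.imread("pics/w10.png");hsv=cv2.cvtColor(im,cv2.COLOR_BGR2HSV)
P=lambda p:np.array(wproj("w10",B0+RB@np.array(p)))
red=((hsv[...,0]<6)|(hsv[...,0]>174))&(hsv[...,1]>180)&(hsv[...,2]>90)
n,l,s,c=cv2.connectedComponentsWithStats(red.astype(np.uint8))
print([(a.tolist(),b.round(1).tolist()) for a,b in zip(s[1:],c[1:]) if a[4]>30]);print("knob pred",P((0,-.062,.028)).round(1),P((0,-.062,.046)).round(1))
g=(hsv[...,0]>40)&(hsv[...,0]<85)&(hsv[...,1]>110)&(hsv[...,2]>40)
# tab end profile: brightness of G along bed x on y=0 and body-end on y=+33
for y,a,b in((.012,-.135,-.105),(.033,-.09,-.06)):
    row=[]
    for x in np.arange(a,b,.0015):
        u,v=np.round(P((x,y,.004))).astype(int); row.append((round(x*1e3,1),*im[v,u].tolist()))
    print(y,row)
```

```text
[]
knob pred [255.8 -15.4] [239.6 -18.5]
0.012 [(np.float64(-135.0), 125, 144, 153), (np.float64(-133.5), 125, 144, 154), (np.float64(-132.0), 125, 145, 154), (np.float64(-130.5), 125, 145, 154), (np.float64(-129.0), 126, 145, 155), (np.float64(-127.5), 145, 162, 171), (np.float64(-126.0), 163, 178, 187), (np.float64(-124.5), 133, 153, 152), (np.float64(-123.0), 63, 121, 50), (np.float64(-121.5), 52, 108, 36), (np.float64(-120.0), 28, 62, 17), (np.float64(-118.5), 25, 58, 14), (np.float64(-117.0), 24, 53, 16), (np.float64(-115.5), 19, 36, 15), (np.float64(-114.0), 15, 19, 12), (np.float64(-112.5), 20, 46, 13), (np.float64(-111.0), 24, 55, 14), (np.float64(-109.5), 23, 53, 12), (np.float64(-108.0), 18, 36, 13), (np.float64(-106.5), 14, 27, 9), (np.float64(-105.0), 22, 47, 14)]
0.033 [(np.float64(-90.0), 121, 140, 150), (np.float64(-88.5), 122, 141, 151), (np.float64(-87.0), 124, 142, 151), (np.float64(-85.5), 142, 151, 155), (np.float64(-84.0), 155, 166, 170), (np.float64(-82.5), 172, 185, 189), (np.float64(-81.0), 172, 187, 190), (np.float64(-79.5), 94, 130, 101), (np.float64(-78.0), 67, 126, 54), (np.float64(-76.5), 58, 116, 42), (np.float64(-75.0), 42, 88, 30), (np.float64(-73.5), 28, 61, 19), (np.float64(-72.0), 26, 59, 16), (np.float64(-70.5), 25, 58, 14), (np.float64(-69.0), 25, 58, 14), (np.float64(-67.5), 28, 61, 18), (np.float64(-66.0), 26, 59, 13), (np.float64(-64.5), 23, 57, 11), (np.float64(-63.0), 26, 58, 14), (np.float64(-61.5), 24, 58, 14)]
```

The top-face edges lie at x = -120.5 and -75 mm. The brighter green beyond them is the end face, so the plate is home. I hand it in.

```bash
python3 -c "
from workcell import env
print(env.hand_in())"
```

```text
the job is handed in; nothing more can be done
None
```

I turned the blade plate green face up and slid it home under the deck, pushed the red lock shut over it, and handed the job in at about 24 s; the hand-in returned no verdict.

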